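# Sweep the spilled bushings into the empty carton

## Robot

A 6-joint arm with a two-finger parallel gripper is mounted at the origin on the work surface. World frame = base frame: x ahead of the robot, y to its left, z up, the work surface at z = 0. Lengths are in m, angles in rad, forces in N, time in s.
With the tool pointing down it reaches from about 0.4 to 0.825 m from the base axis. Payload 7 kg.
Tool frame: the origin (TCP) lies between the finger pads; the fingertips stand 8 mm ahead of it and the grasp point (between the pads) lies 11 mm behind it; z points along the fingers, y is the line along which they close (so a half turn about z gives the same grasp; the last joint's range is limited). The gripper opens to 88 mm and grips with 3 to 60 N. Pads are 19 mm wide; open, the fingers measure 130 mm over their backs; the gripper's body (78 mm by 193 mm) begins 47 mm behind the grasp point.
Start: joints at [-0.948, 0.359, 0.012, 0, -1.224, -0.288], TCP at [0.222, -0.638, 0.235] pointing down, gripper open.
Joint ranges: [-3.07, 3.07], [-1.43, 2.12], [-1.02, 1.25], [-3.03, 1.67], [-3.05, -0], [-3.03, 3.03]. Speed limits (rad/s): [2.39, 2.39, 3.01, 3.14, 3.14, 3.14].

## Interface

Orientations are given as [roll, pitch, yaw] about the fixed x, y, z axes, in that order (R = Rz(yaw) Ry(pitch) Rx(roll)).
In Python, from bench import r, vision, sign_off gives the robot as it stands.
- The arm moves only by the shell command python3 -m inch 'ROWS' [FORCE]. ROWS is JSON, a list of rows, each an object of numbers: "tx", "ty", "tz": the shift along the tool's x, y, z scaled (see below); "wx", "wy", "wz": the turn, a rotation vector about the tool's x, y, z scaled (see below); "jaw": the opening, from -1 (shut) to 1 (fully open). A call has 1 to 20 rows; each row is the pose to reach, as a shift and turn from the pose commanded when the call began, along the tool's axes at that moment; what a row does not reach only later rows make up. The controller multiplies each number of a shift by 0.3 m and each number of a turn by 45 degrees. A row lasts 1/12 s, in which the tool goes at most 41.7 mm and 7.16 degrees, less where a joint would pass 70% of its speed; a pose out of reach is approached as far as the arm can. A call with a number of a shift or a turn outside -1 to 1 is refused whole. A call with a gripper value outside its range is refused whole. The fingers move at their own pace and stop on an object; FORCE is the grip in N (left out, the last holds). Time passes only in rows, so rows that repeat a pose let the fingers close. It gives the time, the measured TCP pose, the force, the opening and the grip force at its end, in the units of the state.
- r.get_obs(): the state, without advancing time (a new reading comes with each control period).
- vision.capture(name): name is "scene" or "side" or "wrist"; returns the picture (384x512x3 uint8, red, green, blue); there is no depth.
- vision.camera_info(name): a dict with "intrinsics" (3x3 intrinsics, pixels), "k1" (the pictures are not rectified: a ray, as slopes to the right and down, at radius r is drawn at 1 + k1 r^2 times it, then the intrinsics apply), "extrinsics" (4x4, takes a point from camera to world coordinates); the wrist camera has in their place "T_tool_cam" (4x4, takes a point from camera to tool coordinates, whose origin is the TCP and whose axes are the flange's). Camera axes: x right, y down, z forward; pixel columns grow to the right and rows downward; lengths in m; the calibration is good to about 2 mm. A picture is of the moment at which its call begins: read the wrist's pose just before it. camera_info takes no time and is no camera call.
- sign_off(): hands the job in; it is judged then, once.
The state is a dict: "time_s": time; "qpos": joint angles; "qd": joint speeds; "effort": joint torques, N m; "tcp_pos": TCP position; "orientation": TCP orientation; "wrist_force": force on the tool from outside, world axes, zero at the start; "moment": the same for the moment, N m; "opening": finger opening in m; "grasp_force": force on a finger pad.
Only numpy, scipy, OpenCV 4.12 (cv2) and the standard library are available. Lean on these libraries where they do the work, as an engineer would, in place of code of your own. Each camera call takes 0.05 s, during which the arm holds its last target. There are 200 camera calls.

## Task

Five brass bushings lie scattered round the tape and the jar on the sorting board. Using the wooden hand sweep, and never touching the bushings with the gripper or arm, sweep all five off the board's end into the empty carton, not the full one, then stand the sweep upright on its rubber mat again. Leave the tape, the jar, the spray can and the cup standing where they are.

Things in the scene. Friction and masses are not known exactly. Their poses are not given: they have to be found in the camera images.
- board: plywood sorting board fixed on the bench, 280 (x) x 410 (y) x 70 mm high. Its flat top is 70 mm above the origin (centre of the underside). Each long side (x = +-130 to +-140 mm) carries a rim 12 mm high above the top, so 260 mm is free between the rims; the two ends (y = +-205 mm) are open, with no rim
- empty_carton: the EMPTY open cardboard carton, fixed, standing 3 mm off one end of the board; outside 270 (x) x 110 (y) x 65 mm high, walls and bottom 4 mm (rim 5 mm lower than the board's top). Origin at the centre of its underside. At the +y or the -y end of the board
- full_carton: the carton of the same size at the other end of the board, fixed, filled nearly to the rim with brass bushings; origin at the centre of its underside
- mat: black rubber mat fixed on the bench, 130 (x) x 80 (y) x 4 mm, at the robot's far left or far right; origin at the centre of its underside
- sweep: the wooden hand sweep, standing upright on the mat: a block 64 (x) x 20 (y) x 40 mm high with a rubber sole, and on it an upright handle 34 (x) x 20 (y) mm from 40 to 105 mm above the sole; 140 g. Origin at the centre of the sole, z up; its broad faces look along its +-y
- bush0: a brass bushing: plain ring, 32 mm outer diameter, 16 mm bore, 16 mm high, 80 g, at first lying flat on the sorting board; origin at the centre of its underside
- bush1: a brass bushing: plain ring, 32 mm outer diameter, 16 mm bore, 16 mm high, 80 g, at first lying flat on the sorting board; origin at the centre of its underside
- bush2: a brass bushing: plain ring, 32 mm outer diameter, 16 mm bore, 16 mm high, 80 g, at first lying flat on the sorting board; origin at the centre of its underside
- bush3: a brass bushing: plain ring, 32 mm outer diameter, 16 mm bore, 16 mm high, 80 g, at first lying flat on the sorting board; origin at the centre of its underside
- bush4: a brass bushing: plain ring, 32 mm outer diameter, 16 mm bore, 16 mm high, 80 g, at first lying flat on the sorting board; origin at the centre of its underside
- tape: bystander: roll of paper tape lying flat on the board, 80 mm diameter, 45 mm high; origin at the centre of its underside
- jar: bystander: small jar with a steel lid standing on the board, 56 mm diameter, 55 mm high; origin at the centre of its underside
- can: bystander: white spray can standing on the bench beyond the board, 54 mm diameter, 160 mm high; origin at the centre of its underside
- cup: bystander: steel cup standing on the bench on the other side of the board from the mat, 70 mm diameter, 85 mm high; origin at the centre of its underside
Mind the look-alikes: they are no part of the job. Of the things that look like the mat, the smallest one is meant.

How it is judged:
By the outcome, as a careful person would: the job done as asked, in the order asked, and still so for the second after the job is handed in, with the robot touching nothing.
It also fails if it takes over 72 s, if anything falls off the work surface, if the arm or the gripper's body presses on something with over 40 N, if the wrist force passes 120 N, or if a joint passes its speed limit or range.

## Working session

There is one attempt and no reset: what is moved stays moved. The work goes in short steps, Python scripts to look and compute and a shell command to move; the robot and the scene stay as the last step left them, time stands still between calls to the robot, and variables do not carry over. Pictures are saved under pics/ and viewed, at most 10 in all, crops included, and the job is handed in when it is done.

```bash
mkdir -p pics; ls; python3 - <<'E'
from bench import r, vision
import cv2,numpy as np
for n in("scene","side"):
    im=vision.capture(n); cv2.imwrite(f"pics/{n}0.png",cv2.resize(im[:,:,::-1],(800,600),interpolation=cv2.INTER_CUBIC))
    i=vision.camera_info(n); print(n,np.round(i["intrinsics"],1).tolist(),i["k1"],np.round(i["extrinsics"],3).tolist())
print(vision.camera_info("wrist")); print(r.get_obs())
E
```

```text
pics
scene [[453.0, 0.0, 251.0], [0.0, 453.0, 196.9], [0.0, 0.0, 1.0]] -0.02716464167478444 [[-0.604, 0.536, -0.59, 1.421], [0.797, 0.408, -0.446, 0.584], [0.002, -0.739, -0.673, 1.08], [0.0, 0.0, 0.0, 1.0]]
side [[350.8, 0.0, 257.5], [0.0, 350.8, 185.3], [0.0, 0.0, 1.0]] -0.09058178287049189 [[-0.989, -0.096, 0.111, 0.383], [-0.147, 0.651, -0.745, 0.779], [-0.001, -0.753, -0.658, 0.838], [0.0, 0.0, 0.0, 1.0]]
{'intrinsics': array([[334.17864034,   0.        , 254.9305874 ],
       [  0.        , 334.17864034, 191.82172505],
       [  0.        ,   0.        ,   1.        ]]), 'k1': -0.06693328956513546, 'T_tool_cam': array([[ 3.02324081e-04, -9.56789501e-01, -2.90781291e-01,
         7.95894075e-02],
       [ 9.99999715e-01,  4.90222079e-04, -5.73335865e-04,
         3.31264587e-04],
       [ 6.91109146e-04, -2.90781035e-01,  9.56789377e-01,
        -1.49822476e-01],
       [ 0.00000000e+00,  0.00000000e+00,  0.00000000e+00,
         1.00000000e+00]])}
{'time_s': 0.1, 'qpos': array([-9.47891126e-01,  3.59288996e-01,  1.11634842e-02, -2.92987375e-04,
       -1.22413685e+00, -2.88101160e-01]), 'qd': array([ 0.00089664, -0.00227366,  0.00047685,  0.00052411, -0.00048529,
        0.0011675 ]), 'effort': array([-2.29814890e-03, -5.84161198e+01,  2.93753242e+01,  7.01544151e+00,
        1.02985388e-02, -5.28675787e-05]), 'tcp_pos': array([ 0.22162131, -0.63712335,  0.23374184]), 'orientation': array([ 3.14010878e+00, -1.52489162e-04, -2.80688825e+00]), 'wrist_force': array([-0.25923245,  0.62229185, -0.24714569]), 'moment': array([-0.03089958,  0.03112457,  0.01101464]), 'grasp_force': 0.0, 'opening': 0.08801810602007402}
```

View pics/scene0.png

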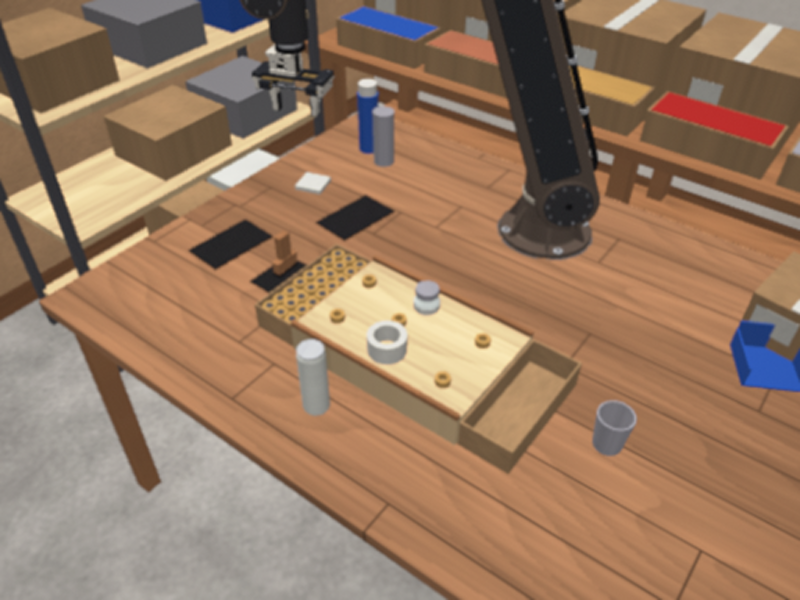

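View pics/side0.png

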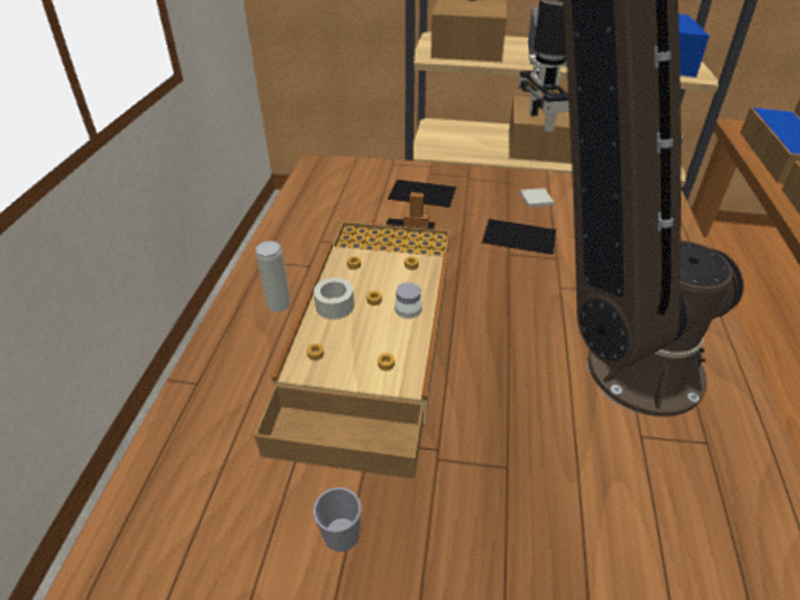

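The scene view shows the empty carton at the +y end (around (520,405)), the full carton at the −y end (310,290) and the sweep on the small mat (280,275). The bushings are at about (369,281), (337,316), (399,320), (483,340) and (443,380). The side view agrees. Next I'll enlarge both.

```bash
cat > h.py <<'E'
from bench import r, vision
import cv2,numpy as np
from scipy.spatial.transform import Rotation as R
def cam(n):
    i=vision.camera_info(n)
    if n=="wrist":
        o=r.get_obs();T=np.eye(4);T[:3,:3]=R.from_euler('xyz',o['orientation']).as_matrix();T[:3,3]=o['tcp_pos'];E=T@i['T_tool_cam']
    else: E=np.array(i['extrinsics'])
    return np.array(i['intrinsics']),i['k1'],E
def ray(n,uv,c=None):
    K,k,E=c or cam(n)
    p=cv2.undistortPoints(np.array([[uv]],float),K,np.array([k,0,0,0,0.]))[0,0]
    return E[:3,3],E[:3,:3]@np.array([p[0],p[1],1])
def at(n,uv,z,c=None):
    o,d=ray(n,uv,c); return o+d*(z-o[2])/d[2]
def proj(n,P,c=None):
    K,k,E=c or cam(n); Ei=np.linalg.inv(E)
    return cv2.projectPoints(np.array(P,float).reshape(-1,1,3),cv2.Rodrigues(Ei[:3,:3])[0],Ei[:3,3],K,np.array([k,0,0,0,0.]))[0][:,0]
def crop(n,x0,y0,w,h,s,f):
    im=vision.capture(n)[y0:y0+h,x0:x0+w,::-1]
    cv2.imwrite(f,cv2.resize(im,None,fx=s,fy=s,interpolation=cv2.INTER_CUBIC))
E
python3 - <<'E'
from h import *
crop("scene",150,140,230,165,3.4,"pics/s1.png")
crop("side",160,110,140,200,3,"pics/d1.png")
E
```

```text
(no output)
```

View pics/s1.png

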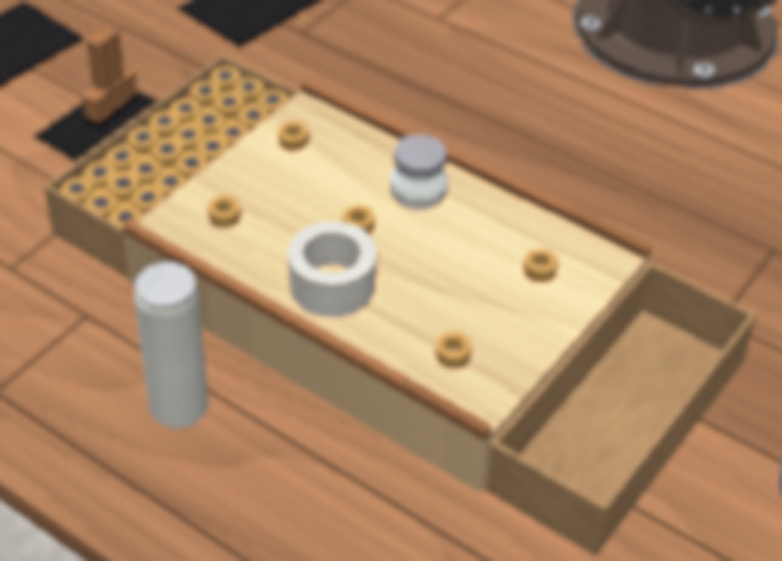

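View pics/d1.png

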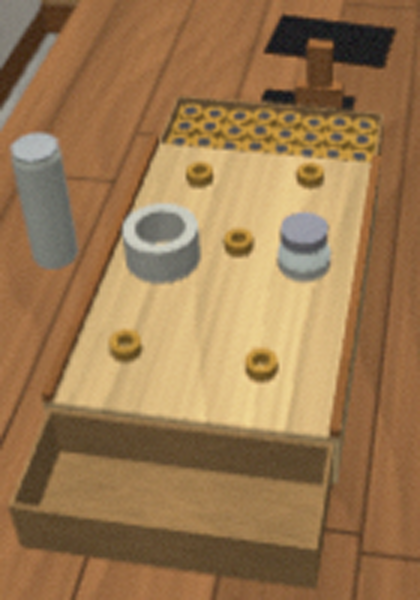

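The scene crop gives the bushing tops at (293,131), (224,207), (358,214), (541,260) and (454,345). The tape top is at (333,248), the jar top at (420,150) and the sweep handle top at (104,36). The side crop shows the same objects clearly, so I'll triangulate.

```bash
python3 - <<'E'
from h import *
D={"A":((293,131),(310,173),.086),"B":((224,207),(200,172),.086),"C":((358,214),(238,239),.086),"D":((541,260),(261,360),.086),"E":((454,345),(125,342),.086),
"tape":((333,248),(162,227),.115),"jar":((420,150),(304,229),.125),"sweep":((104,36),(320,46),.109),"can":((168,279),(38,148),.16),
"rimD":((650,253),(340,431),.082),"rimE":((490,430),(48,400),.082),"rimA":((303,88),(378,160),.082),"rimB":((127,224),(158,140),.082)}
cs,cd=cam("scene"),cam("side")
for k,(a,b,z) in D.items():
    a=np.array(a)/3.4+[150,140]; b=np.array(b)/3+[160,110]
    o1,d1=ray("",a,cs);o2,d2=ray("",b,cd)
    t=np.linalg.lstsq(np.c_[d1,-d2],o2-o1,rcond=None)[0]
    print(k,np.round(at("",a,z,cs)[:2],3),np.round(at("",b,z,cd)[:2],3),np.round((o1+t[0]*d1+o2+t[1]*d2)/2,3))
for n,p in (("matscene",[(37,135),(76,160),(155,100),(118,85)]),): print(n,[np.round(at("",np.array(q)/3.4+[150,140],.004,cs)[:2],3) for q in p])
for n,p in (("block bottom z.005",[(87,118),(98,124),(136,90)]),): print(n,[np.round(at("",np.array(q)/3.4+[150,140],.005,cs)[:2],3) for q in p])
E
```

```text
A [ 0.507 -0.171] [ 0.503 -0.167] [ 0.504 -0.173  0.082]
B [ 0.635 -0.153] [ 0.629 -0.151] [ 0.631 -0.156  0.081]
C [ 0.565 -0.046] [ 0.564 -0.043] [ 0.565 -0.046  0.084]
D [0.513 0.125] [0.511 0.123] [0.511 0.123 0.085]
E [0.648 0.12 ] [0.645 0.12 ] [0.646 0.118 0.084]
tape [ 0.64  -0.019] [ 0.64  -0.018] [ 0.64  -0.019  0.115]
jar [ 0.492 -0.027] [ 0.491 -0.026] [ 0.491 -0.028  0.123]
sweep [ 0.527 -0.409] [ 0.523 -0.407] [ 0.524 -0.413  0.105]
can [ 0.789 -0.078] [ 0.787 -0.075] [ 0.788 -0.078  0.158]
rimD [0.441 0.198] [0.427 0.193] [0.429 0.191 0.073]
rimE [0.705 0.194] [0.698 0.198] [0.701 0.192 0.076]
rimA [ 0.443 -0.209] [ 0.428 -0.209] [ 0.429 -0.22   0.07 ]
rimB [ 0.705 -0.213] [ 0.694 -0.21 ] [ 0.698 -0.221  0.073]
matscene [array([ 0.605, -0.449]), array([ 0.609, -0.387]), array([ 0.483, -0.388]), array([ 0.488, -0.44 ])]
block bottom z.005 [array([ 0.552, -0.426]), array([ 0.552, -0.409]), array([ 0.483, -0.416])]
```

```bash
python3 - <<'E'
from h import *
c=cam("scene")
for q in ((384,160),(368,150),(312,188)): print(at("",np.array(q)/1.5625,0,c)[:2])
E
```

```text
[-0.02434784 -0.54038076]
[-0.0411794  -0.61410336]
[ 0.2162649  -0.60797396]
```

```bash
python3 -m inch '[{"tx":-0.14,"ty":0.05,"wz":0.06},{"tx":-0.27,"ty":0.1,"wz":0.12},{"tx":-0.4,"ty":0.15,"wz":0.18},{"tx":-0.53,"ty":0.2,"wz":0.24},{"tx":-0.66,"ty":0.26,"wz":0.3},{"tx":-0.79,"ty":0.31,"wz":0.36},{"tx":-0.9,"ty":0.36,"wz":0.425},{"tx":-0.98,"ty":0.385,"wz":0.425},{"tx":-0.98,"ty":0.385,"wz":0.425},{"tx":-0.98,"ty":0.385,"wz":0.425},{"tx":-0.98,"ty":0.385,"wz":0.425}]'; python3 - <<'E'
from h import *
o=r.get_obs();print(o['tcp_pos'],o['orientation'],o['time_s'])
im=vision.capture("wrist");cv2.imwrite("pics/w1.png",cv2.resize(im[:,:,::-1],(800,600),interpolation=cv2.INTER_CUBIC))
E
```

```text
[ 0.22166797 -0.63727135  0.23399252] [ 3.14059756e+00 -1.34848652e-04 -2.80682335e+00] 0.2invalid input
```

View pics/w1.png

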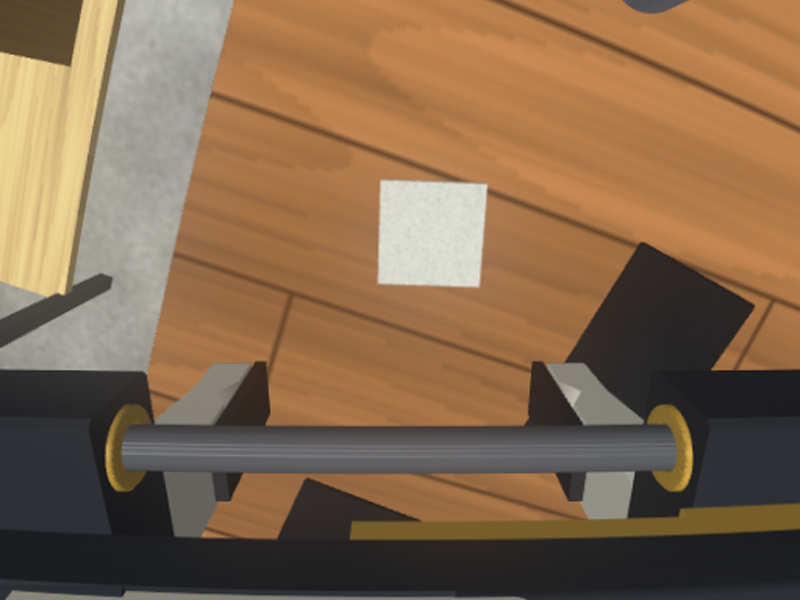

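The move was refused, most likely because each row needs every field. The picture shows the wrist view still at the start, with the fingers at the bottom and a white decoy pad at (430,235).

```bash
python3 -m inch '[{"tx":-0.14,"ty":0.05,"tz":0,"wx":0,"wy":0,"wz":0.06,"jaw":1},{"tx":-0.27,"ty":0.1,"tz":0,"wx":0,"wy":0,"wz":0.12,"jaw":1},{"tx":-0.4,"ty":0.15,"tz":0,"wx":0,"wy":0,"wz":0.18,"jaw":1},{"tx":-0.53,"ty":0.2,"tz":0,"wx":0,"wy":0,"wz":0.24,"jaw":1},{"tx":-0.66,"ty":0.26,"tz":0,"wx":0,"wy":0,"wz":0.3,"jaw":1},{"tx":-0.79,"ty":0.31,"tz":0,"wx":0,"wy":0,"wz":0.36,"jaw":1},{"tx":-0.9,"ty":0.36,"tz":0,"wx":0,"wy":0,"wz":0.425,"jaw":1},{"tx":-0.98,"ty":0.385,"tz":0,"wx":0,"wy":0,"wz":0.425,"jaw":1},{"tx":-0.98,"ty":0.385,"tz":0,"wx":0,"wy":0,"wz":0.425,"jaw":1},{"tx":-0.98,"ty":0.385,"tz":0,"wx":0,"wy":0,"wz":0.425,"jaw":1},{"tx":-0.98,"ty":0.385,"tz":0,"wx":0,"wy":0,"wz":0.425,"jaw":1}]'
```

```text
time_s: 1.17
tcp_pos: [0.4614, -0.4317, 0.2344]
orientation: [3.141, -0.0, -3.14]
wrist_force: [-0.2, -0.1, 0.7]
opening: 0.0876
grasp_force: 0.0
```

```bash
python3 -m inch '[{"tx":-0.13,"ty":0.02,"tz":0,"wx":0,"wy":0,"wz":0,"jaw":1},{"tx":-0.26,"ty":0.04,"tz":0,"wx":0,"wy":0,"wz":0,"jaw":1},{"tx":-0.38,"ty":0.06,"tz":0,"wx":0,"wy":0,"wz":0,"jaw":1},{"tx":-0.46,"ty":0.07,"tz":0,"wx":0,"wy":0,"wz":0,"jaw":1},{"tx":-0.46,"ty":0.07,"tz":0,"wx":0,"wy":0,"wz":0,"jaw":1},{"tx":-0.46,"ty":0.07,"tz":0,"wx":0,"wy":0,"wz":0,"jaw":1}]'; python3 - <<'E'
from h import *
np.save("w2.npy",np.array(cam("wrist"),dtype=object),allow_pickle=True)
im=vision.capture("wrist");cv2.imwrite("pics/w2.png",cv2.resize(im[:,:,::-1],(800,600),interpolation=cv2.INTER_CUBIC))
E
```

```text
time_s: 1.67
tcp_pos: [0.5995, -0.4113, 0.2332]
orientation: [3.141, -0.002, -3.141]
wrist_force: [-0.3, -0.5, 0.1]
opening: 0.0876
grasp_force: 0.0
```

View pics/w2.png

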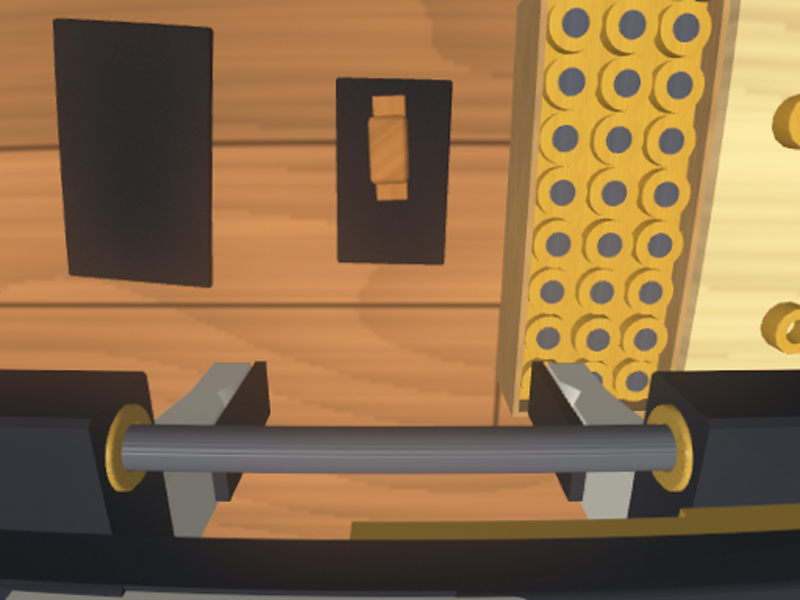

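The wrist view shows the small mat with corners (336,78), (451,80), (443,265) and (337,262). The sweep's block top has corners (373,96), (405,97), (408,200) and (378,200), and the handle top is centred near (388,150).

```bash
python3 - <<'E'
from h import *
c=tuple(np.load("w2.npy",allow_pickle=True))
for n,z,P in (("mat",.004,[(336,78),(451,80),(443,265),(337,262)]),("block",.044,[(373,96),(405,97),(408,200),(378,200)]),("handle",.109,[(369,118),(407,117),(408,183),(373,183)])):
    q=np.array([at("",np.array(p)/1.5625,z,c)[:2] for p in P]); print(n,np.round(q,4).tolist(),q.mean(0))
E
```

```text
mat [[0.4771, -0.4538], [0.4784, -0.3755], [0.6077, -0.378], [0.6055, -0.4569]] [ 0.54217046 -0.4160691 ]
block [[0.4922, -0.4269], [0.4928, -0.4073], [0.5556, -0.4051], [0.5556, -0.4244]] [ 0.52405511 -0.4159303 ]
handle [[0.508, -0.426], [0.5075, -0.407], [0.5401, -0.4064], [0.5401, -0.4244]] [ 0.5239356  -0.41595434]
```

```bash
python3 -m inch '[{"tx":0.13,"ty":-0.016,"tz":0,"wx":0,"wy":0,"wz":-0.02,"jaw":1},{"tx":0.252,"ty":-0.016,"tz":0,"wx":0,"wy":0,"wz":-0.044,"jaw":1},{"tx":0.252,"ty":-0.016,"tz":0.1,"wx":0,"wy":0,"wz":-0.044,"jaw":1},{"tx":0.252,"ty":-0.016,"tz":0.22,"wx":0,"wy":0,"wz":-0.044,"jaw":1},{"tx":0.252,"ty":-0.016,"tz":0.34,"wx":0,"wy":0,"wz":-0.044,"jaw":1},{"tx":0.252,"ty":-0.016,"tz":0.44,"wx":0,"wy":0,"wz":-0.044,"jaw":1},{"tx":0.252,"ty":-0.016,"tz":0.5,"wx":0,"wy":0,"wz":-0.044,"jaw":1},{"tx":0.252,"ty":-0.016,"tz":0.5,"wx":0,"wy":0,"wz":-0.044,"jaw":1},{"tx":0.252,"ty":-0.016,"tz":0.5,"wx":0,"wy":0,"wz":-0.044,"jaw":1}]' && python3 -m inch '[{"tx":0,"ty":0,"tz":0,"wx":0,"wy":0,"wz":0,"jaw":-0.3},{"tx":0,"ty":0,"tz":0,"wx":0,"wy":0,"wz":0,"jaw":-0.7},{"tx":0,"ty":0,"tz":0,"wx":0,"wy":0,"wz":0,"jaw":-0.7},{"tx":0,"ty":0,"tz":0,"wx":0,"wy":0,"wz":0,"jaw":-0.7},{"tx":0,"ty":0,"tz":0,"wx":0,"wy":0,"wz":0,"jaw":-0.7},{"tx":0,"ty":0,"tz":0,"wx":0,"wy":0,"wz":0,"jaw":-0.7},{"tx":0,"ty":0,"tz":0,"wx":0,"wy":0,"wz":0,"jaw":-0.7}]' 35
```

```text
time_s: 2.47
tcp_pos: [0.5224, -0.4163, 0.0846]
orientation: [3.141, -0.001, -3.107]
wrist_force: [0.3, -0.0, 1.9]
opening: 0.0877
grasp_force: 0.0
time_s: 3.05
tcp_pos: [0.524, -0.4155, 0.0848]
orientation: [-3.142, 0.0, -3.106]
wrist_force: [0.0, 0.3, -0.3]
opening: 0.0468
grasp_force: 0.0
```

```bash
python3 -m inch '[{"tx":0,"ty":0,"tz":0,"wx":0,"wy":0,"wz":0,"jaw":-1},{"tx":0,"ty":0,"tz":0,"wx":0,"wy":0,"wz":0,"jaw":-1},{"tx":0,"ty":0,"tz":0,"wx":0,"wy":0,"wz":0,"jaw":-1},{"tx":0,"ty":0,"tz":0,"wx":0,"wy":0,"wz":0,"jaw":-1},{"tx":0,"ty":0,"tz":0,"wx":0,"wy":0,"wz":0,"jaw":-1},{"tx":0,"ty":0,"tz":0,"wx":0,"wy":0,"wz":0,"jaw":-1},{"tx":0,"ty":0,"tz":0,"wx":0,"wy":0,"wz":0,"jaw":-1}]' 35
```

```text
time_s: 3.63
tcp_pos: [0.5238, -0.4155, 0.0845]
orientation: [3.141, -0.0, -3.106]
wrist_force: [-0.1, 0.3, 0.0]
opening: 0.0198
grasp_force: 35.0
```

```bash
python3 -m inch '[{"tx":0,"ty":0,"tz":-0.1,"wx":0,"wy":0,"wz":0,"jaw":-1},{"tx":0,"ty":0,"tz":-0.22,"wx":0,"wy":0,"wz":0,"jaw":-1},{"tx":0,"ty":0,"tz":-0.34,"wx":0,"wy":0,"wz":0.02,"jaw":-1},{"tx":0,"ty":0.03,"tz":-0.45,"wx":0,"wy":0,"wz":0.044,"jaw":-1},{"tx":0,"ty":0.1,"tz":-0.5,"wx":0,"wy":0,"wz":0.044,"jaw":-1},{"tx":0,"ty":0.21,"tz":-0.5,"wx":0,"wy":0,"wz":0.044,"jaw":-1},{"tx":0,"ty":0.33,"tz":-0.5,"wx":0,"wy":0,"wz":0.044,"jaw":-1},{"tx":0,"ty":0.45,"tz":-0.5,"wx":0,"wy":0,"wz":0.044,"jaw":-1},{"tx":0,"ty":0.57,"tz":-0.5,"wx":0,"wy":0,"wz":0.044,"jaw":-1},{"tx":0,"ty":0.69,"tz":-0.5,"wx":0,"wy":0,"wz":0.044,"jaw":-1},{"tx":0,"ty":0.8,"tz":-0.5,"wx":0,"wy":0,"wz":0.044,"jaw":-1},{"tx":0,"ty":0.9,"tz":-0.5,"wx":0,"wy":0,"wz":0.044,"jaw":-1},{"tx":0,"ty":0.97,"tz":-0.5,"wx":0,"wy":0,"wz":0.044,"jaw":-1},{"tx":0,"ty":0.97,"tz":-0.5,"wx":0,"wy":0,"wz":0.044,"jaw":-1},{"tx":0,"ty":0.97,"tz":-0.5,"wx":0,"wy":0,"wz":0.044,"jaw":-1}]'
```

```text
time_s: 4.88
tcp_pos: [0.5134, -0.1236, 0.2347]
orientation: [3.141, 0.0, -3.138]
wrist_force: [-0.7, 0.1, -1.7]
opening: 0.0197
grasp_force: 35.0
```

```bash
python3 -m inch '[{"tx":0,"ty":0.1,"tz":0,"wx":0,"wy":0,"wz":0,"jaw":-1},{"tx":0,"ty":0.22,"tz":0,"wx":0,"wy":0,"wz":0,"jaw":-1},{"tx":0,"ty":0.34,"tz":0,"wx":0,"wy":0,"wz":0,"jaw":-1},{"tx":0,"ty":0.46,"tz":0,"wx":0,"wy":0,"wz":0,"jaw":-1},{"tx":0,"ty":0.58,"tz":0,"wx":0,"wy":0,"wz":0,"jaw":-1},{"tx":0,"ty":0.67,"tz":0.04,"wx":0,"wy":0,"wz":0,"jaw":-1},{"tx":0,"ty":0.7,"tz":0.12,"wx":0,"wy":0,"wz":0,"jaw":-1},{"tx":0,"ty":0.7,"tz":0.2,"wx":0,"wy":0,"wz":0,"jaw":-1},{"tx":0,"ty":0.7,"tz":0.25,"wx":0,"wy":0,"wz":0,"jaw":-1},{"tx":0,"ty":0.7,"tz":0.273,"wx":0,"wy":0,"wz":0,"jaw":-1},{"tx":0,"ty":0.7,"tz":0.273,"wx":0,"wy":0,"wz":0,"jaw":-1},{"tx":0,"ty":0.7,"tz":0.273,"wx":0,"wy":0,"wz":0,"jaw":-1}]' && python3 -m inch '[{"tx":0,"ty":0.03,"tz":0,"wx":0,"wy":0,"wz":0,"jaw":-1},{"tx":0,"ty":0.08,"tz":0,"wx":0,"wy":0,"wz":0,"jaw":-1},{"tx":0,"ty":0.13,"tz":0,"wx":0,"wy":0,"wz":0,"jaw":-1},{"tx":0,"ty":0.18,"tz":0,"wx":0,"wy":0,"wz":0,"jaw":-1},{"tx":0,"ty":0.23,"tz":0,"wx":0,"wy":0,"wz":0,"jaw":-1},{"tx":0,"ty":0.28,"tz":0,"wx":0,"wy":0,"wz":0,"jaw":-1},{"tx":0,"ty":0.33,"tz":0,"wx":0,"wy":0,"wz":0,"jaw":-1},{"tx":0,"ty":0.38,"tz":0,"wx":0,"wy":0,"wz":0,"jaw":-1},{"tx":0,"ty":0.43,"tz":0,"wx":0,"wy":0,"wz":0,"jaw":-1},{"tx":0,"ty":0.45,"tz":0,"wx":0,"wy":0,"wz":0,"jaw":-1},{"tx":0,"ty":0.45,"tz":-0.08,"wx":0,"wy":0,"wz":0,"jaw":-1},{"tx":-0.06,"ty":0.4,"tz":-0.15,"wx":0,"wy":0,"wz":0,"jaw":-1},{"tx":-0.16,"ty":0.32,"tz":-0.15,"wx":0,"wy":0,"wz":0,"jaw":-1},{"tx":-0.26,"ty":0.24,"tz":-0.15,"wx":0,"wy":0,"wz":0,"jaw":-1},{"tx":-0.35,"ty":0.15,"tz":-0.15,"wx":0,"wy":0,"wz":0,"jaw":-1},{"tx":-0.43,"ty":0.05,"tz":-0.15,"wx":0,"wy":0,"wz":0,"jaw":-1},{"tx":-0.45,"ty":-0.02,"tz":-0.15,"wx":0,"wy":0,"wz":0,"jaw":-1},{"tx":-0.45,"ty":-0.02,"tz":-0.15,"wx":0,"wy":0,"wz":0,"jaw":-1}]'; python3 - <<'E'
from h import *
im=vision.capture("side");cv2.imwrite("pics/d2.png",cv2.resize(im[100:,100:350,::-1],None,fx=2.1,fy=2.1,interpolation=cv2.INTER_CUBIC))
E
```

```text
time_s: 5.88
tcp_pos: [0.5138, 0.0847, 0.1529]
orientation: [-3.141, 0.0, -3.141]
wrist_force: [-0.0, -0.6, 0.5]
opening: 0.02
grasp_force: 35.0
time_s: 7.38
tcp_pos: [0.6496, 0.0758, 0.1965]
orientation: [-3.14, -0.002, 3.139]
wrist_force: [-0.4, 0.4, -1.8]
opening: 0.0199
grasp_force: 35.0
```

View pics/d2.png

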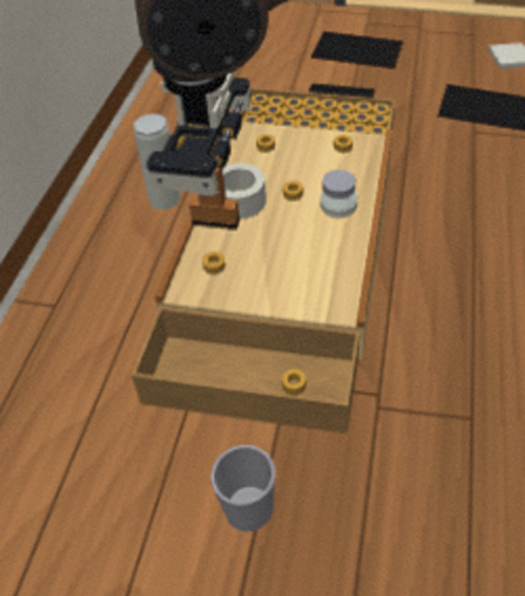

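D is in the carton at (293,380) and E is still at (213,262), with the others and the bystanders unmoved. Next is E, then over to behind C.

```bash
python3 -m inch '[{"tx":0,"ty":0,"tz":0.08,"wx":0,"wy":0,"wz":0,"jaw":-1},{"tx":0,"ty":0,"tz":0.147,"wx":0,"wy":0,"wz":0,"jaw":-1},{"tx":0,"ty":0,"tz":0.147,"wx":0,"wy":0,"wz":0,"jaw":-1},{"tx":0,"ty":0.03,"tz":0.147,"wx":0,"wy":0,"wz":0,"jaw":-1},{"tx":0,"ty":0.08,"tz":0.147,"wx":0,"wy":0,"wz":0,"jaw":-1},{"tx":0,"ty":0.13,"tz":0.147,"wx":0,"wy":0,"wz":0,"jaw":-1},{"tx":0,"ty":0.18,"tz":0.147,"wx":0,"wy":0,"wz":0,"jaw":-1},{"tx":0,"ty":0.23,"tz":0.147,"wx":0,"wy":0,"wz":0,"jaw":-1},{"tx":0,"ty":0.28,"tz":0.147,"wx":0,"wy":0,"wz":0,"jaw":-1},{"tx":0,"ty":0.33,"tz":0.147,"wx":0,"wy":0,"wz":0,"jaw":-1},{"tx":0,"ty":0.38,"tz":0.147,"wx":0,"wy":0,"wz":0,"jaw":-1},{"tx":0,"ty":0.43,"tz":0.147,"wx":0,"wy":0,"wz":0,"jaw":-1},{"tx":0,"ty":0.48,"tz":0.147,"wx":0,"wy":0,"wz":0,"jaw":-1},{"tx":0,"ty":0.48,"tz":0.147,"wx":0,"wy":0,"wz":0,"jaw":-1}]' && python3 -m inch '[{"tx":0,"ty":0,"tz":-0.1,"wx":0,"wy":0,"wz":0,"jaw":-1},{"tx":0,"ty":-0.06,"tz":-0.2,"wx":0,"wy":0,"wz":0,"jaw":-1},{"tx":0.05,"ty":-0.16,"tz":-0.24,"wx":0,"wy":0,"wz":0,"jaw":-1},{"tx":0.1,"ty":-0.28,"tz":-0.24,"wx":0,"wy":0,"wz":0,"jaw":-1},{"tx":0.15,"ty":-0.4,"tz":-0.24,"wx":0,"wy":0,"wz":0,"jaw":-1},{"tx":0.2,"ty":-0.52,"tz":-0.24,"wx":0,"wy":0,"wz":0,"jaw":-1},{"tx":0.25,"ty":-0.64,"tz":-0.24,"wx":0,"wy":0,"wz":0,"jaw":-1},{"tx":0.28,"ty":-0.76,"tz":-0.24,"wx":0,"wy":0,"wz":0,"jaw":-1},{"tx":0.3,"ty":-0.88,"tz":-0.24,"wx":0,"wy":0,"wz":0,"jaw":-1},{"tx":0.3,"ty":-0.97,"tz":-0.24,"wx":0,"wy":0,"wz":0,"jaw":-1},{"tx":0.3,"ty":-0.998,"tz":-0.24,"wx":0,"wy":0,"wz":0,"jaw":-1},{"tx":0.3,"ty":-0.998,"tz":-0.24,"wx":0,"wy":0,"wz":0,"jaw":-1}]'
```

```text
time_s: 8.6
tcp_pos: [0.6483, 0.2267, 0.1533]
orientation: [3.141, 0.0, -3.139]
wrist_force: [0.3, -0.3, -1.2]
opening: 0.0194
grasp_force: 35.0
time_s: 9.6
tcp_pos: [0.5583, -0.078, 0.2258]
orientation: [-3.142, 0.0, 3.14]
wrist_force: [-0.5, 0.1, -0.7]
opening: 0.0199
grasp_force: 35.0
```

```bash
python3 -m inch '[{"tx":-0.005,"ty":-0.04,"tz":0.06,"wx":0,"wy":0,"wz":0,"jaw":-1},{"tx":-0.005,"ty":-0.04,"tz":0.15,"wx":0,"wy":0,"wz":0,"jaw":-1},{"tx":-0.005,"ty":-0.04,"tz":0.22,"wx":0,"wy":0,"wz":0,"jaw":-1},{"tx":-0.005,"ty":-0.04,"tz":0.244,"wx":0,"wy":0,"wz":0,"jaw":-1},{"tx":-0.005,"ty":-0.04,"tz":0.244,"wx":0,"wy":0,"wz":0,"jaw":-1},{"tx":-0.005,"ty":-0.01,"tz":0.244,"wx":0,"wy":0,"wz":0,"jaw":-1},{"tx":-0.005,"ty":0.03,"tz":0.244,"wx":0,"wy":0,"wz":0,"jaw":-1},{"tx":-0.005,"ty":0.07,"tz":0.244,"wx":0,"wy":0,"wz":0,"jaw":-1},{"tx":-0.005,"ty":0.12,"tz":0.244,"wx":0,"wy":0,"wz":0,"jaw":-1},{"tx":-0.005,"ty":0.17,"tz":0.244,"wx":0,"wy":0,"wz":0,"jaw":-1},{"tx":-0.005,"ty":0.22,"tz":0.244,"wx":0,"wy":0,"wz":0,"jaw":-1},{"tx":-0.005,"ty":0.27,"tz":0.244,"wx":0,"wy":0,"wz":0,"jaw":-1},{"tx":-0.005,"ty":0.32,"tz":0.244,"wx":0,"wy":0,"wz":0,"jaw":-1},{"tx":-0.005,"ty":0.37,"tz":0.244,"wx":0,"wy":0,"wz":0,"jaw":-1},{"tx":-0.005,"ty":0.42,"tz":0.244,"wx":0,"wy":0,"wz":0,"jaw":-1}]'
```

```text
time_s: 10.85
tcp_pos: [0.5599, 0.0521, 0.1533]
orientation: [3.141, 0.001, -3.14]
wrist_force: [0.0, -0.4, -1.5]
opening: 0.0196
grasp_force: 35.0
```

```bash
python3 -m inch '[{"tx":0,"ty":0.05,"tz":0,"wx":0,"wy":0,"wz":0,"jaw":-1},{"tx":0,"ty":0.1,"tz":0,"wx":0,"wy":0,"wz":0,"jaw":-1},{"tx":0,"ty":0.15,"tz":0,"wx":0,"wy":0,"wz":0,"jaw":-1},{"tx":0,"ty":0.2,"tz":0,"wx":0,"wy":0,"wz":0,"jaw":-1},{"tx":0,"ty":0.25,"tz":0,"wx":0,"wy":0,"wz":0,"jaw":-1},{"tx":0,"ty":0.3,"tz":0,"wx":0,"wy":0,"wz":0,"jaw":-1},{"tx":0,"ty":0.35,"tz":0,"wx":0,"wy":0,"wz":0,"jaw":-1},{"tx":0,"ty":0.4,"tz":0,"wx":0,"wy":0,"wz":0,"jaw":-1},{"tx":0,"ty":0.45,"tz":0,"wx":0,"wy":0,"wz":0,"jaw":-1},{"tx":0,"ty":0.5,"tz":0,"wx":0,"wy":0,"wz":0,"jaw":-1},{"tx":0,"ty":0.57,"tz":0,"wx":0,"wy":0,"wz":0,"jaw":-1},{"tx":0,"ty":0.57,"tz":0,"wx":0,"wy":0,"wz":0,"jaw":-1},{"tx":0,"ty":0.57,"tz":-0.1,"wx":0,"wy":0,"wz":0,"jaw":-1},{"tx":0,"ty":0.5,"tz":-0.2,"wx":0,"wy":0,"wz":0,"jaw":-1},{"tx":0,"ty":0.4,"tz":-0.25,"wx":0,"wy":0,"wz":0,"jaw":-1},{"tx":0,"ty":0.28,"tz":-0.25,"wx":0,"wy":0,"wz":0,"jaw":-1},{"tx":0,"ty":0.16,"tz":-0.25,"wx":0,"wy":0,"wz":0,"jaw":-1},{"tx":0,"ty":0.04,"tz":-0.25,"wx":0,"wy":0,"wz":0,"jaw":-1},{"tx":0,"ty":-0.04,"tz":-0.25,"wx":0,"wy":0,"wz":0,"jaw":-1},{"tx":0,"ty":-0.04,"tz":-0.25,"wx":0,"wy":0,"wz":0,"jaw":-1}]'; python3 - <<'E'
from h import *
im=vision.capture("side");cv2.imwrite("pics/d3.png",cv2.resize(im[100:,100:350,::-1],None,fx=2.1,fy=2.1,interpolation=cv2.INTER_CUBIC))
E
```

```text
time_s: 12.52
tcp_pos: [0.5594, 0.0345, 0.2275]
orientation: [-3.141, -0.0, 3.139]
wrist_force: [0.0, 0.3, -1.5]
opening: 0.0196
grasp_force: 35.0
```

View pics/d3.png

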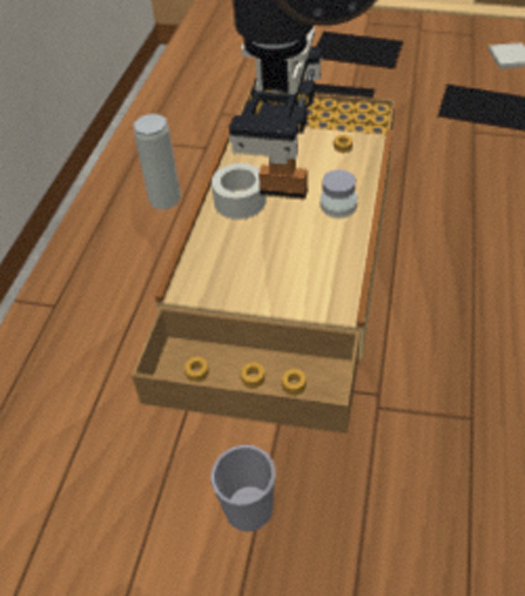

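C, D and E are now in the carton at (197,368), (253,373) and (293,380). The tape and jar have not moved, and A is at (343,143). Next I go behind A with the sweep turned 45°.

```bash
python3 -m inch '[{"tx":0.03,"ty":-0.1,"tz":0,"wx":0,"wy":0,"wz":0.12,"jaw":-1},{"tx":0.06,"ty":-0.2,"tz":0,"wx":0,"wy":0,"wz":0.26,"jaw":-1},{"tx":0.1,"ty":-0.3,"tz":0,"wx":0,"wy":0,"wz":0.4,"jaw":-1},{"tx":0.14,"ty":-0.4,"tz":0,"wx":0,"wy":0,"wz":0.54,"jaw":-1},{"tx":0.18,"ty":-0.51,"tz":0,"wx":0,"wy":0,"wz":0.68,"jaw":-1},{"tx":0.22,"ty":-0.62,"tz":0,"wx":0,"wy":0,"wz":0.82,"jaw":-1},{"tx":0.25,"ty":-0.71,"tz":0,"wx":0,"wy":0,"wz":0.94,"jaw":-1},{"tx":0.26,"ty":-0.76,"tz":0,"wx":0,"wy":0,"wz":1,"jaw":-1},{"tx":0.26,"ty":-0.76,"tz":0,"wx":0,"wy":0,"wz":1,"jaw":-1},{"tx":0.26,"ty":-0.76,"tz":0,"wx":0,"wy":0,"wz":1,"jaw":-1},{"tx":0.26,"ty":-0.76,"tz":0,"wx":0,"wy":0,"wz":1,"jaw":-1}]'
```

```text
time_s: 13.48
tcp_pos: [0.4826, -0.1895, 0.2273]
orientation: [3.141, -0.0, 2.358]
wrist_force: [0.8, 1.0, -1.5]
opening: 0.0196
grasp_force: 35.0
```

```bash
python3 -m inch '[{"tx":0,"ty":-0.015,"tz":0.06,"wx":0,"wy":0,"wz":0,"jaw":-1},{"tx":0,"ty":-0.015,"tz":0.15,"wx":0,"wy":0,"wz":0,"jaw":-1},{"tx":0,"ty":-0.015,"tz":0.22,"wx":0,"wy":0,"wz":0,"jaw":-1},{"tx":0,"ty":-0.015,"tz":0.25,"wx":0,"wy":0,"wz":0,"jaw":-1},{"tx":0,"ty":-0.015,"tz":0.25,"wx":0,"wy":0,"wz":0,"jaw":-1},{"tx":0,"ty":0.01,"tz":0.25,"wx":0,"wy":0,"wz":0,"jaw":-1},{"tx":0,"ty":0.04,"tz":0.25,"wx":0,"wy":0,"wz":0,"jaw":-1},{"tx":0,"ty":0.08,"tz":0.25,"wx":0,"wy":0,"wz":0,"jaw":-1},{"tx":0,"ty":0.12,"tz":0.25,"wx":0,"wy":0,"wz":0,"jaw":-1},{"tx":0,"ty":0.16,"tz":0.25,"wx":0,"wy":0,"wz":0,"jaw":-1},{"tx":0,"ty":0.2,"tz":0.25,"wx":0,"wy":0,"wz":0,"jaw":-1},{"tx":0,"ty":0.23,"tz":0.25,"wx":0,"wy":0,"wz":0,"jaw":-1},{"tx":0,"ty":0.25,"tz":0.25,"wx":0,"wy":0,"wz":0,"jaw":-1},{"tx":0,"ty":0.265,"tz":0.25,"wx":0,"wy":0,"wz":0,"jaw":-1},{"tx":0,"ty":0.265,"tz":0.25,"wx":0,"wy":0,"wz":0,"jaw":-1},{"tx":0,"ty":0.22,"tz":0.25,"wx":0,"wy":0,"wz":0,"jaw":-1},{"tx":0,"ty":0.2,"tz":0.18,"wx":0,"wy":0,"wz":0,"jaw":-1},{"tx":0,"ty":0.18,"tz":0.1,"wx":0,"wy":0,"wz":0,"jaw":-1},{"tx":0,"ty":0.16,"tz":0.05,"wx":0,"wy":0,"wz":0,"jaw":-1},{"tx":0,"ty":0.16,"tz":0.05,"wx":0,"wy":0,"wz":0,"jaw":-1}]'
```

```text
time_s: 15.15
tcp_pos: [0.5164, -0.1576, 0.216]
orientation: [3.138, 0.004, 2.357]
wrist_force: [0.6, -0.1, -1.1]
opening: 0.02
grasp_force: 35.0
```

```bash
python3 -m inch '[{"tx":-0.02,"ty":0.01,"tz":0,"wx":0,"wy":0,"wz":-0.12,"jaw":-1},{"tx":-0.04,"ty":0.02,"tz":0,"wx":0,"wy":0,"wz":-0.26,"jaw":-1},{"tx":-0.06,"ty":0.04,"tz":0,"wx":0,"wy":0,"wz":-0.4,"jaw":-1},{"tx":-0.08,"ty":0.05,"tz":0,"wx":0,"wy":0,"wz":-0.54,"jaw":-1},{"tx":-0.1,"ty":0.07,"tz":0,"wx":0,"wy":0,"wz":-0.68,"jaw":-1},{"tx":-0.12,"ty":0.086,"tz":0,"wx":0,"wy":0,"wz":-0.82,"jaw":-1},{"tx":-0.12,"ty":0.086,"tz":0,"wx":0,"wy":0,"wz":-0.94,"jaw":-1},{"tx":-0.12,"ty":0.086,"tz":0,"wx":0,"wy":0,"wz":-1,"jaw":-1},{"tx":-0.12,"ty":0.086,"tz":0,"wx":0,"wy":0,"wz":-1,"jaw":-1},{"tx":-0.12,"ty":0.086,"tz":0,"wx":0,"wy":0,"wz":-1,"jaw":-1}]'; python3 - <<'E'
from h import *
c=cam("wrist");
for n in("scene","side","wrist"):
    im=vision.capture(n); hsv=cv2.cvtColor(im,cv2.COLOR_RGB2HSV)
    m=((hsv[:,:,0]>14)&(hsv[:,:,0]<26)&(hsv[:,:,1]>150)&(hsv[:,:,2]>90)).astype(np.uint8)
    k,_,st,ce=cv2.connectedComponentsWithStats(m)
    for i in range(1,k):
        if st[i,4]<15: continue
        P=at(n,ce[i],.08,c if n=="wrist" else None)
        if .43<P[0]<.7 and -.2<P[1]<.33: print(n,st[i,4],np.round(ce[i]),np.round(P,3))
E
```

```text
time_s: 15.98
tcp_pos: [0.5591, -0.1637, 0.2118]
orientation: [3.141, -0.001, 3.14]
wrist_force: [1.2, 0.6, -1.2]
opening: 0.0199
grasp_force: 35.0
side 53 [226. 168.] [ 0.634 -0.157  0.08 ]
side 53 [245. 177.] [ 0.561 -0.116  0.08 ]
side 104 [193. 276.] [0.622 0.291 0.08 ]
side 106 [220. 278.] [0.553 0.288 0.08 ]
side 110 [239. 281.] [0.502 0.29  0.08 ]
wrist 111 [343.  28.] [ 0.431 -0.095  0.08 ]
wrist 91 [382.  28.] [ 0.431 -0.064  0.08 ]
wrist 16 [255.  28.] [ 0.432 -0.164  0.08 ]
wrist 830 [308. 185.] [ 0.558 -0.117  0.08 ]
wrist 693 [255. 187.] [ 0.561 -0.163  0.08 ]
wrist 69 [237. 234.] [ 0.605 -0.181  0.08 ]
wrist 17 [269. 247.] [ 0.619 -0.151  0.08 ]
wrist 24 [236. 264.] [ 0.636 -0.182  0.08 ]
wrist 18 [244. 262.] [ 0.635 -0.174  0.08 ]
wrist 332 [306. 289.] [ 0.664 -0.114  0.08 ]
```

A now sits at (.560, −.116), in line with the gap. I'll push it through.

```bash
python3 -m inch '[{"tx":0,"ty":0,"tz":0.08,"wx":0,"wy":0,"wz":0,"jaw":-1},{"tx":0,"ty":0,"tz":0.16,"wx":0,"wy":0,"wz":0,"jaw":-1},{"tx":0,"ty":0,"tz":0.198,"wx":0,"wy":0,"wz":0,"jaw":-1},{"tx":0,"ty":0,"tz":0.198,"wx":0,"wy":0,"wz":0,"jaw":-1},{"tx":0,"ty":0.04,"tz":0.198,"wx":0,"wy":0,"wz":0,"jaw":-1},{"tx":0,"ty":0.08,"tz":0.198,"wx":0,"wy":0,"wz":0,"jaw":-1},{"tx":0,"ty":0.12,"tz":0.198,"wx":0,"wy":0,"wz":0,"jaw":-1},{"tx":0,"ty":0.17,"tz":0.198,"wx":0,"wy":0,"wz":0,"jaw":-1},{"tx":0,"ty":0.22,"tz":0.198,"wx":0,"wy":0,"wz":0,"jaw":-1},{"tx":0,"ty":0.27,"tz":0.198,"wx":0,"wy":0,"wz":0,"jaw":-1},{"tx":0,"ty":0.32,"tz":0.198,"wx":0,"wy":0,"wz":0,"jaw":-1},{"tx":0,"ty":0.37,"tz":0.198,"wx":0,"wy":0,"wz":0,"jaw":-1},{"tx":0,"ty":0.42,"tz":0.198,"wx":0,"wy":0,"wz":0,"jaw":-1},{"tx":0,"ty":0.47,"tz":0.198,"wx":0,"wy":0,"wz":0,"jaw":-1},{"tx":0,"ty":0.52,"tz":0.198,"wx":0,"wy":0,"wz":0,"jaw":-1},{"tx":0,"ty":0.57,"tz":0.198,"wx":0,"wy":0,"wz":0,"jaw":-1},{"tx":0,"ty":0.62,"tz":0.198,"wx":0,"wy":0,"wz":0,"jaw":-1},{"tx":0,"ty":0.67,"tz":0.198,"wx":0,"wy":0,"wz":0,"jaw":-1}]' && python3 -m inch '[{"tx":0,"ty":0.05,"tz":0,"wx":0,"wy":0,"wz":0,"jaw":-1},{"tx":0,"ty":0.1,"tz":0,"wx":0,"wy":0,"wz":0,"jaw":-1},{"tx":0,"ty":0.15,"tz":0,"wx":0,"wy":0,"wz":0,"jaw":-1},{"tx":0,"ty":0.2,"tz":0,"wx":0,"wy":0,"wz":0,"jaw":-1},{"tx":0,"ty":0.25,"tz":0,"wx":0,"wy":0,"wz":0,"jaw":-1},{"tx":0,"ty":0.3,"tz":0,"wx":0,"wy":0,"wz":0,"jaw":-1},{"tx":0,"ty":0.35,"tz":0,"wx":0,"wy":0,"wz":0,"jaw":-1},{"tx":0,"ty":0.4,"tz":0,"wx":0,"wy":0,"wz":0,"jaw":-1},{"tx":0,"ty":0.45,"tz":0,"wx":0,"wy":0,"wz":0,"jaw":-1},{"tx":0,"ty":0.5,"tz":0,"wx":0,"wy":0,"wz":0,"jaw":-1},{"tx":0,"ty":0.55,"tz":0,"wx":0,"wy":0,"wz":0,"jaw":-1},{"tx":0,"ty":0.6,"tz":0,"wx":0,"wy":0,"wz":0,"jaw":-1},{"tx":0,"ty":0.6,"tz":0,"wx":0,"wy":0,"wz":0,"jaw":-1},{"tx":0,"ty":0.6,"tz":-0.1,"wx":0,"wy":0,"wz":0,"jaw":-1},{"tx":0,"ty":0.52,"tz":-0.2,"wx":0,"wy":0,"wz":0,"jaw":-1},{"tx":0,"ty":0.42,"tz":-0.26,"wx":0,"wy":0,"wz":0,"jaw":-1},{"tx":0,"ty":0.3,"tz":-0.26,"wx":0,"wy":0,"wz":0,"jaw":-1},{"tx":0,"ty":0.18,"tz":-0.26,"wx":0,"wy":0,"wz":0,"jaw":-1},{"tx":0,"ty":0.1,"tz":-0.26,"wx":0,"wy":0,"wz":0,"jaw":-1},{"tx":0,"ty":0.1,"tz":-0.26,"wx":0,"wy":0,"wz":0,"jaw":-1}]'
```

```text
time_s: 17.63
tcp_pos: [0.5595, 0.0396, 0.1541]
orientation: [3.141, 0.001, -3.14]
wrist_force: [-0.2, -0.5, -1.8]
opening: 0.0197
grasp_force: 35.0
time_s: 19.3
tcp_pos: [0.5589, 0.0641, 0.2313]
orientation: [-3.141, -0.0, 3.139]
wrist_force: [-1.2, 0.3, -1.4]
opening: 0.0198
grasp_force: 35.0
```

```bash
python3 -m inch '[{"tx":-0.03,"ty":-0.1,"tz":0,"wx":0,"wy":0,"wz":-0.12,"jaw":-1},{"tx":-0.07,"ty":-0.2,"tz":0,"wx":0,"wy":0,"wz":-0.26,"jaw":-1},{"tx":-0.11,"ty":-0.31,"tz":0,"wx":0,"wy":0,"wz":-0.4,"jaw":-1},{"tx":-0.16,"ty":-0.42,"tz":0,"wx":0,"wy":0,"wz":-0.54,"jaw":-1},{"tx":-0.21,"ty":-0.53,"tz":0,"wx":0,"wy":0,"wz":-0.68,"jaw":-1},{"tx":-0.26,"ty":-0.64,"tz":0,"wx":0,"wy":0,"wz":-0.82,"jaw":-1},{"tx":-0.3,"ty":-0.75,"tz":0,"wx":0,"wy":0,"wz":-0.94,"jaw":-1},{"tx":-0.324,"ty":-0.81,"tz":0,"wx":0,"wy":0,"wz":-1,"jaw":-1},{"tx":-0.324,"ty":-0.81,"tz":0,"wx":0,"wy":0,"wz":-1,"jaw":-1},{"tx":-0.324,"ty":-0.81,"tz":0,"wx":0,"wy":0,"wz":-1,"jaw":-1},{"tx":-0.324,"ty":-0.81,"tz":0,"wx":0,"wy":0,"wz":-1,"jaw":-1}]'
```

```text
time_s: 20.22
tcp_pos: [0.6568, -0.1749, 0.2305]
orientation: [3.141, -0.0, -2.356]
wrist_force: [-0.9, 0.6, -1.0]
opening: 0.02
grasp_force: 35.0
```

```bash
python3 -m inch '[{"tx":0,"ty":-0.01,"tz":0.06,"wx":0,"wy":0,"wz":0,"jaw":-1},{"tx":0,"ty":-0.01,"tz":0.15,"wx":0,"wy":0,"wz":0,"jaw":-1},{"tx":0,"ty":-0.01,"tz":0.22,"wx":0,"wy":0,"wz":0,"jaw":-1},{"tx":0,"ty":-0.01,"tz":0.26,"wx":0,"wy":0,"wz":0,"jaw":-1},{"tx":0,"ty":-0.01,"tz":0.26,"wx":0,"wy":0,"wz":0,"jaw":-1},{"tx":0,"ty":0.02,"tz":0.26,"wx":0,"wy":0,"wz":0,"jaw":-1},{"tx":0,"ty":0.06,"tz":0.26,"wx":0,"wy":0,"wz":0,"jaw":-1},{"tx":0,"ty":0.1,"tz":0.26,"wx":0,"wy":0,"wz":0,"jaw":-1},{"tx":0,"ty":0.15,"tz":0.26,"wx":0,"wy":0,"wz":0,"jaw":-1},{"tx":0,"ty":0.2,"tz":0.26,"wx":0,"wy":0,"wz":0,"jaw":-1},{"tx":0,"ty":0.25,"tz":0.26,"wx":0,"wy":0,"wz":0,"jaw":-1},{"tx":0,"ty":0.3,"tz":0.26,"wx":0,"wy":0,"wz":0,"jaw":-1},{"tx":0,"ty":0.33,"tz":0.26,"wx":0,"wy":0,"wz":0,"jaw":-1},{"tx":0,"ty":0.35,"tz":0.26,"wx":0,"wy":0,"wz":0,"jaw":-1},{"tx":0,"ty":0.36,"tz":0.26,"wx":0,"wy":0,"wz":0,"jaw":-1},{"tx":0,"ty":0.36,"tz":0.26,"wx":0,"wy":0,"wz":0,"jaw":-1},{"tx":0,"ty":0.3,"tz":0.24,"wx":0,"wy":0,"wz":0,"jaw":-1},{"tx":0,"ty":0.26,"tz":0.15,"wx":0,"wy":0,"wz":0,"jaw":-1},{"tx":0,"ty":0.24,"tz":0.06,"wx":0,"wy":0,"wz":0,"jaw":-1},{"tx":0,"ty":0.24,"tz":0.06,"wx":0,"wy":0,"wz":0,"jaw":-1}]'
```

```text
time_s: 21.88
tcp_pos: [0.6098, -0.1261, 0.2183]
orientation: [-3.135, 0.004, -2.355]
wrist_force: [2.2, -1.1, -0.2]
opening: 0.0199
grasp_force: 35.0
```

```bash
python3 -m inch '[{"tx":0.02,"ty":0.01,"tz":0,"wx":0,"wy":0,"wz":0.12,"jaw":-1},{"tx":0.04,"ty":0.03,"tz":0,"wx":0,"wy":0,"wz":0.26,"jaw":-1},{"tx":0.06,"ty":0.05,"tz":0,"wx":0,"wy":0,"wz":0.4,"jaw":-1},{"tx":0.08,"ty":0.07,"tz":0,"wx":0,"wy":0,"wz":0.54,"jaw":-1},{"tx":0.1,"ty":0.09,"tz":0,"wx":0,"wy":0,"wz":0.68,"jaw":-1},{"tx":0.127,"ty":0.108,"tz":0,"wx":0,"wy":0,"wz":0.82,"jaw":-1},{"tx":0.127,"ty":0.108,"tz":0,"wx":0,"wy":0,"wz":0.94,"jaw":-1},{"tx":0.127,"ty":0.108,"tz":0,"wx":0,"wy":0,"wz":1,"jaw":-1},{"tx":0.127,"ty":0.108,"tz":0,"wx":0,"wy":0,"wz":1,"jaw":-1},{"tx":0.127,"ty":0.108,"tz":0,"wx":0,"wy":0,"wz":1,"jaw":-1}]'; python3 - <<'E'
from h import *
c=cam("wrist");
for n in("side","wrist"):
    im=vision.capture(n); hsv=cv2.cvtColor(im,cv2.COLOR_RGB2HSV)
    m=((hsv[:,:,0]>14)&(hsv[:,:,0]<26)&(hsv[:,:,1]>150)&(hsv[:,:,2]>90)).astype(np.uint8)
    k,_,st,ce=cv2.connectedComponentsWithStats(m)
    for i in range(1,k):
        if st[i,4]<25: continue
        P=at(n,ce[i],.08,c if n=="wrist" else None)
        if .43<P[0]<.7 and -.2<P[1]<.33: print(n,st[i,4],np.round(ce[i]),np.round(P,3))
E
```

```text
time_s: 22.72
tcp_pos: [0.5563, -0.1287, 0.2128]
orientation: [3.142, -0.0, -3.139]
wrist_force: [0.4, 0.8, -1.4]
opening: 0.02
grasp_force: 35.0
side 60 [242. 184.] [ 0.564 -0.08   0.08 ]
side 211 [239. 276.] [0.505 0.275 0.08 ]
side 103 [193. 275.] [0.622 0.29  0.08 ]
side 108 [220. 278.] [0.553 0.289 0.08 ]
wrist 89 [187.  31.] [ 0.431 -0.182  0.08 ]
wrist 29 [211.  31.] [ 0.431 -0.164  0.08 ]
wrist 59 [338.  33.] [ 0.432 -0.064  0.08 ]
wrist 176 [360.  33.] [ 0.431 -0.046  0.08 ]
wrist 835 [310. 191.] [ 0.562 -0.08   0.08 ]
wrist 728 [255. 188.] [ 0.559 -0.129  0.08 ]
wrist 44 [236. 233.] [ 0.602 -0.146  0.08 ]
wrist 332 [306. 289.] [ 0.662 -0.079  0.08 ]
wrist 199 [203. 291.] [ 0.665 -0.18   0.08 ]
```

B is at (.563, −.080) and A is in the carton. This is the final push.

```bash
python3 -m inch '[{"tx":-0.012,"ty":0,"tz":0.08,"wx":0,"wy":0,"wz":0,"jaw":-1},{"tx":-0.012,"ty":0,"tz":0.16,"wx":0,"wy":0,"wz":0,"jaw":-1},{"tx":-0.012,"ty":0,"tz":0.2,"wx":0,"wy":0,"wz":0,"jaw":-1},{"tx":-0.012,"ty":0,"tz":0.2,"wx":0,"wy":0,"wz":0,"jaw":-1},{"tx":-0.012,"ty":0.04,"tz":0.2,"wx":0,"wy":0,"wz":0,"jaw":-1},{"tx":-0.012,"ty":0.08,"tz":0.2,"wx":0,"wy":0,"wz":0,"jaw":-1},{"tx":-0.012,"ty":0.12,"tz":0.2,"wx":0,"wy":0,"wz":0,"jaw":-1},{"tx":-0.012,"ty":0.17,"tz":0.2,"wx":0,"wy":0,"wz":0,"jaw":-1},{"tx":-0.012,"ty":0.22,"tz":0.2,"wx":0,"wy":0,"wz":0,"jaw":-1},{"tx":-0.012,"ty":0.27,"tz":0.2,"wx":0,"wy":0,"wz":0,"jaw":-1},{"tx":-0.012,"ty":0.32,"tz":0.2,"wx":0,"wy":0,"wz":0,"jaw":-1},{"tx":-0.012,"ty":0.37,"tz":0.2,"wx":0,"wy":0,"wz":0,"jaw":-1},{"tx":-0.012,"ty":0.42,"tz":0.2,"wx":0,"wy":0,"wz":0,"jaw":-1},{"tx":-0.012,"ty":0.47,"tz":0.2,"wx":0,"wy":0,"wz":0,"jaw":-1},{"tx":-0.012,"ty":0.52,"tz":0.2,"wx":0,"wy":0,"wz":0,"jaw":-1},{"tx":-0.012,"ty":0.57,"tz":0.2,"wx":0,"wy":0,"wz":0,"jaw":-1},{"tx":-0.012,"ty":0.62,"tz":0.2,"wx":0,"wy":0,"wz":0,"jaw":-1}]' && python3 -m inch '[{"tx":0,"ty":0.05,"tz":0,"wx":0,"wy":0,"wz":0,"jaw":-1},{"tx":0,"ty":0.1,"tz":0,"wx":0,"wy":0,"wz":0,"jaw":-1},{"tx":0,"ty":0.15,"tz":0,"wx":0,"wy":0,"wz":0,"jaw":-1},{"tx":0,"ty":0.2,"tz":0,"wx":0,"wy":0,"wz":0,"jaw":-1},{"tx":0,"ty":0.25,"tz":0,"wx":0,"wy":0,"wz":0,"jaw":-1},{"tx":0,"ty":0.3,"tz":0,"wx":0,"wy":0,"wz":0,"jaw":-1},{"tx":0,"ty":0.35,"tz":0,"wx":0,"wy":0,"wz":0,"jaw":-1},{"tx":0,"ty":0.4,"tz":0,"wx":0,"wy":0,"wz":0,"jaw":-1},{"tx":0,"ty":0.45,"tz":0,"wx":0,"wy":0,"wz":0,"jaw":-1},{"tx":0,"ty":0.5,"tz":0,"wx":0,"wy":0,"wz":0,"jaw":-1},{"tx":0,"ty":0.56,"tz":0,"wx":0,"wy":0,"wz":0,"jaw":-1},{"tx":0,"ty":0.56,"tz":0,"wx":0,"wy":0,"wz":0,"jaw":-1},{"tx":0,"ty":0.56,"tz":-0.1,"wx":0,"wy":0,"wz":0,"jaw":-1},{"tx":0,"ty":0.5,"tz":-0.2,"wx":0,"wy":0,"wz":0,"jaw":-1},{"tx":0,"ty":0.4,"tz":-0.26,"wx":0,"wy":0,"wz":0,"jaw":-1},{"tx":0,"ty":0.28,"tz":-0.26,"wx":0,"wy":0,"wz":0,"jaw":-1},{"tx":0,"ty":0.16,"tz":-0.26,"wx":0,"wy":0,"wz":0,"jaw":-1},{"tx":0,"ty":0.04,"tz":-0.26,"wx":0,"wy":0,"wz":0,"jaw":-1},{"tx":0,"ty":-0.04,"tz":-0.26,"wx":0,"wy":0,"wz":0,"jaw":-1},{"tx":0,"ty":-0.04,"tz":-0.26,"wx":0,"wy":0,"wz":0,"jaw":-1}]'; python3 - <<'E'
from h import *
im=vision.capture("side");cv2.imwrite("pics/d4.png",cv2.resize(im[100:,100:350,::-1],None,fx=2.1,fy=2.1,interpolation=cv2.INTER_CUBIC))
E
```

```text
time_s: 24.23
tcp_pos: [0.5596, 0.0595, 0.154]
orientation: [3.141, 0.001, -3.139]
wrist_force: [0.1, -0.2, -2.0]
opening: 0.0202
grasp_force: 35.0
time_s: 25.9
tcp_pos: [0.5591, 0.0423, 0.2312]
orientation: [-3.141, -0.0, 3.14]
wrist_force: [-0.5, 1.2, -1.9]
opening: 0.02
grasp_force: 35.0
```

View pics/d4.png

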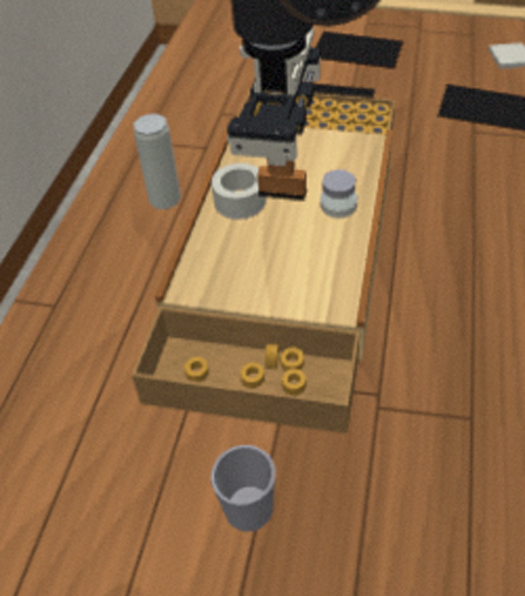

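All five bushings are in the carton, around (195–295, 355–380). The board holds only the tape and jar, both unmoved. Now I return the sweep.

```bash
python3 -m inch '[{"tx":0.01,"ty":-0.08,"tz":0,"wx":0,"wy":0,"wz":0,"jaw":-1},{"tx":0.02,"ty":-0.2,"tz":0,"wx":0,"wy":0,"wz":0,"jaw":-1},{"tx":0.03,"ty":-0.32,"tz":0,"wx":0,"wy":0,"wz":0,"jaw":-1},{"tx":0.04,"ty":-0.44,"tz":0,"wx":0,"wy":0,"wz":0,"jaw":-1},{"tx":0.05,"ty":-0.56,"tz":0,"wx":0,"wy":0,"wz":0,"jaw":-1},{"tx":0.055,"ty":-0.68,"tz":0,"wx":0,"wy":0,"wz":0,"jaw":-1},{"tx":0.055,"ty":-0.8,"tz":0,"wx":0,"wy":0,"wz":0,"jaw":-1},{"tx":0.055,"ty":-0.9,"tz":0,"wx":0,"wy":0,"wz":0,"jaw":-1},{"tx":0.055,"ty":-1,"tz":0,"wx":0,"wy":0,"wz":0,"jaw":-1}]' && python3 -m inch '[{"tx":0,"ty":-0.1,"tz":0,"wx":0,"wy":0,"wz":0,"jaw":-1},{"tx":0,"ty":-0.2,"tz":0,"wx":0,"wy":0,"wz":0,"jaw":-1},{"tx":0,"ty":-0.32,"tz":0,"wx":0,"wy":0,"wz":0,"jaw":-1},{"tx":0,"ty":-0.43,"tz":0,"wx":0,"wy":0,"wz":0,"jaw":-1},{"tx":0,"ty":-0.5,"tz":0,"wx":0,"wy":0,"wz":0,"jaw":-1},{"tx":0,"ty":-0.527,"tz":0,"wx":0,"wy":0,"wz":0,"jaw":-1},{"tx":0,"ty":-0.527,"tz":0.1,"wx":0,"wy":0,"wz":0,"jaw":-1},{"tx":0,"ty":-0.527,"tz":0.22,"wx":0,"wy":0,"wz":0,"jaw":-1},{"tx":0,"ty":-0.527,"tz":0.33,"wx":0,"wy":0,"wz":0,"jaw":-1},{"tx":0,"ty":-0.527,"tz":0.4,"wx":0,"wy":0,"wz":0,"jaw":-1},{"tx":0,"ty":-0.527,"tz":0.43,"wx":0,"wy":0,"wz":0,"jaw":-1},{"tx":0,"ty":-0.527,"tz":0.44,"wx":0,"wy":0,"wz":0,"jaw":-1},{"tx":0,"ty":-0.527,"tz":0.44,"wx":0,"wy":0,"wz":0,"jaw":-1},{"tx":0,"ty":-0.527,"tz":0.44,"wx":0,"wy":0,"wz":0,"jaw":-1}]'
```

```text
time_s: 26.7
tcp_pos: [0.5439, -0.2553, 0.2309]
orientation: [3.142, 0.0, -3.14]
wrist_force: [1.7, 1.1, -0.6]
opening: 0.0198
grasp_force: 35.0
time_s: 27.87
tcp_pos: [0.5449, -0.4128, 0.1007]
orientation: [-3.14, 0.002, -3.14]
wrist_force: [0.3, 0.6, -1.1]
opening: 0.0197
grasp_force: 35.0
```

```bash
python3 -m inch '[{"tx":0.01,"ty":-0.01,"tz":0.02,"wx":0,"wy":0,"wz":0,"jaw":-1},{"tx":0.01,"ty":-0.01,"tz":0.035,"wx":0,"wy":0,"wz":0,"jaw":-1},{"tx":0.01,"ty":-0.01,"tz":0.045,"wx":0,"wy":0,"wz":0,"jaw":-1},{"tx":0.01,"ty":-0.01,"tz":0.05,"wx":0,"wy":0,"wz":0,"jaw":-1},{"tx":0.01,"ty":-0.01,"tz":0.054,"wx":0,"wy":0,"wz":0,"jaw":-1},{"tx":0.01,"ty":-0.01,"tz":0.054,"wx":0,"wy":0,"wz":0,"jaw":-1},{"tx":0.01,"ty":-0.01,"tz":0.054,"wx":0,"wy":0,"wz":0,"jaw":-1},{"tx":0.01,"ty":-0.01,"tz":0.054,"wx":0,"wy":0,"wz":0,"jaw":-1}]'
```

```text
time_s: 28.53
tcp_pos: [0.5405, -0.4156, 0.0828]
orientation: [-3.142, 0.0, -3.141]
wrist_force: [-0.3, 0.5, -0.8]
opening: 0.0198
grasp_force: 35.0
```

```bash
python3 -m inch '[{"tx":0,"ty":0,"tz":0.003,"wx":0,"wy":0,"wz":0,"jaw":-1},{"tx":0,"ty":0,"tz":0.003,"wx":0,"wy":0,"wz":0,"jaw":-1},{"tx":0,"ty":0,"tz":0.003,"wx":0,"wy":0,"wz":0,"jaw":-1}]'
```

```text
time_s: 28.78
tcp_pos: [0.5407, -0.4157, 0.0828]
orientation: [-3.141, 0.001, -3.14]
wrist_force: [-0.8, 1.7, 4.5]
opening: 0.0197
grasp_force: 35.0
```

Contact with the mat: the vertical force is now +4.5 N. I'll open gently and retreat straight up.

```bash
python3 -m inch '[{"tx":0,"ty":0,"tz":-0.003,"wx":0,"wy":0,"wz":0,"jaw":-0.3},{"tx":0,"ty":0,"tz":-0.003,"wx":0,"wy":0,"wz":0,"jaw":0},{"tx":0,"ty":0,"tz":-0.003,"wx":0,"wy":0,"wz":0,"jaw":0.3},{"tx":0,"ty":0,"tz":-0.003,"wx":0,"wy":0,"wz":0,"jaw":0.5},{"tx":0,"ty":0,"tz":-0.003,"wx":0,"wy":0,"wz":0,"jaw":0.5},{"tx":0,"ty":0,"tz":-0.003,"wx":0,"wy":0,"wz":0,"jaw":0.5},{"tx":0,"ty":0,"tz":-0.003,"wx":0,"wy":0,"wz":0,"jaw":0.5},{"tx":0,"ty":0,"tz":-0.05,"wx":0,"wy":0,"wz":0,"jaw":0.5},{"tx":0,"ty":0,"tz":-0.15,"wx":0,"wy":0,"wz":0,"jaw":0.5},{"tx":0,"ty":0,"tz":-0.27,"wx":0,"wy":0,"wz":0,"jaw":0.5},{"tx":0,"ty":0,"tz":-0.39,"wx":0,"wy":0,"wz":0,"jaw":0.5},{"tx":0,"ty":0,"tz":-0.5,"wx":0,"wy":0,"wz":0,"jaw":0.5},{"tx":-0.1,"ty":0,"tz":-0.5,"wx":0,"wy":0,"wz":0,"jaw":0.5},{"tx":-0.2,"ty":0,"tz":-0.5,"wx":0,"wy":0,"wz":0,"jaw":0.5},{"tx":-0.25,"ty":0,"tz":-0.5,"wx":0,"wy":0,"wz":0,"jaw":0.5},{"tx":-0.25,"ty":0,"tz":-0.5,"wx":0,"wy":0,"wz":0,"jaw":0.5},{"tx":-0.25,"ty":0,"tz":-0.5,"wx":0,"wy":0,"wz":0,"jaw":0.5}]'; python3 - <<'E'
from h import *
a=vision.capture("wrist");b=vision.capture("scene");cv2.imwrite("pics/w9.png",np.hstack([cv2.resize(a[:,:,::-1],(400,300)),cv2.resize(b[100:330,110:417,::-1],(400,300))]))
E
```

```text
time_s: 30.2
tcp_pos: [0.6159, -0.4152, 0.2308]
orientation: [3.141, -0.001, -3.14]
wrist_force: [-1.2, 0.1, -0.3]
opening: 0.0656
grasp_force: 0.0
```

View pics/w9.png

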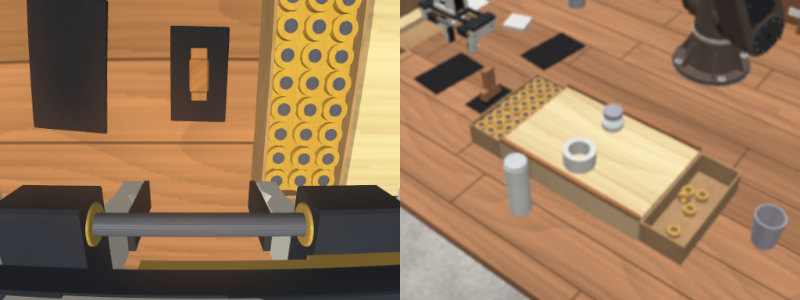

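The sweep stands upright in the centre of its mat at (199,75). The five bushings are in the empty carton at about (685,205), and the tape, jar, can and cup are standing in place.

```bash
python3 -c "
from bench import sign_off
print(sign_off())"
```

```text
the job is handed in; nothing more can be done
None
```

All five bushings are in the empty carton, the sweep stands upright on its mat, the tape, jar, spray can and cup were left standing, and the job was handed in at about 30 s; no verdict came back.

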